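# Cover the water bath with its nesting rings

### The arm

A 6-joint arm with a two-finger parallel gripper is mounted at the origin on the work surface. World frame = base frame: x ahead of the robot, y to its left, z up, the work surface at z = 0. Lengths are in m, angles in degrees, forces in N, time in s.
With the tool pointing down it reaches from about 0.4 to 0.825 m from the base axis. Payload 7 kg.
Tool frame: the origin (TCP) lies on the centre line of the jaws, within the pads' length; the fingertips stand 19 mm ahead of it and the grasp point (between the pads) is the TCP (r.tip_extent is the distance from the TCP to the fingertips, in m); z points along the fingers, y is the line along which they close (so a half turn about z gives the same grasp; the last joint's range is limited). The gripper opens to 88 mm and grips with 3 to 60 N. Pads are 19 mm wide; open, the fingers measure 130 mm over their backs; the gripper's body (78 mm by 193 mm) begins 47 mm behind the grasp point.
Start: joints at [-56.201, 20.546, 0.682, 0, -70.136, -16.507], TCP at [0.201, -0.644, 0.246] pointing down, gripper open.
Joint ranges: [-176.03, 176.03], [-82.01, 121.73], [-58.28, 71.71], [-173.87, 95.51], [-174.79, -0.11], [-173.66, 173.66]. Speed limits (degrees/s): [136.94, 136.94, 172.46, 180, 180, 180].

### API

Orientations are given as [roll, pitch, yaw] about the fixed x, y, z axes, in that order (R = Rz(yaw) Ry(pitch) Rx(roll)).
In Python, from plant import r gives the robot as it stands. The module is installed in compiled form; this text tells all that it offers.
- The arm moves only by the tool jog_arm, never from a script. Its argument "deltas" is a list that holds one entry, the list of rows, each a list of 5 numbers: the opening, from -1 (shut) to 1 (fully open), then the shift along the world's x, y, z in cm, then the turn about the world's z in rad. In form: [[[claw, dx, dy, dz, turn], ...]]. A call has 1 to 8 rows; each row shifts and turns the commanded pose from where the row before left it; what a row does not reach is not made up. A row lasts 1/8 s, in which the tool goes at most 62.5 mm and 10.7 degrees, less where a joint would pass 70% of its speed; a pose out of reach is approached as far as the arm can. A call with a gripper value outside its range is refused whole. The fingers move at their own pace and stop on an object; "force" is the grip in N (left out, the last holds). Time passes only in rows, so rows that do not move let the fingers close. It gives the time, the measured TCP pose, the force, the opening and the grip force at its end, in the units of the state.
- r.get_state(): the state, without advancing time (a new reading comes with each control period).
- r.capture(name): name is "scene" or "top"; returns the picture (420x560x3 uint8, blue, green, red); there is no depth.
- r.camera_info(name): a dict with "fx", "fy", "cx", "cy" (pixels), "view" (4x4, takes a point from world to camera coordinates). Camera axes: x right, y up, looking along -z (the intrinsics and any distortion apply to the point x, -y, -z); pixel columns grow to the right and rows downward; lengths in m; the calibration is good to about 2 mm. A picture is of the moment at which its call begins. camera_info takes no time and is no camera call.
- r.close_job(): hands the job in; it is judged then, once.
The state is a dict: "time_s": time; "joints": joint angles; "qd": joint speeds; "joint_torque": joint torques, N m; "tcp_pos": TCP position; "eef_rot": TCP orientation; "contact_force": force on the tool from outside, world axes, zero at the start; "moment": the same for the moment, N m; "gripper_width": finger opening in m; "gripper_force": force on a finger pad.
Only numpy, scipy, OpenCV 4.12 (cv2) and the standard library are available. Lean on these libraries where they do the work, as an engineer would, in place of code of your own. Each camera call takes 0.05 s, during which the arm holds its last target. There are 200 camera calls.

### The job

Close the drained water bath for the night: put its loose cover rings back one at a time, largest first, spigot down, each lying flat and fully seated in the opening left by the one before, and close the middle with the knobbed lid. Leave the two bottles standing where they are.

Things in the scene. Friction and masses are not known exactly. Their poses are not given: they have to be found in the camera images.
- ring_large: Largest cover ring, stiff white plastic, 100 g: flat flange, outer diameter 164, hole 120 (band 22 wide), 10 thick, over a tapered spigot 10 deep (outside 142 at the bottom to 150 at the flange). Lies on its spigot, 20 high; lift it by pinching the flange band. Origin: centre of the spigot's underside, z up, yaw meaningless. Seats in the bath's mouth, 2 mm play all round, flange on the rim.
- ring_medium: Middle cover ring, same plastic and section, 75 g: flange outer diameter 130, hole 86 (band 22 wide), 10 thick; spigot 10 deep, 108 at the bottom to 116. 20 high. Origin: centre of the spigot's underside, z up. Its spigot goes into the large ring's hole (2 mm play all round) and its flange lies on that ring's flange: its origin ends 10 mm above the large ring's origin.
- ring_small: Smallest cover ring, same plastic and section, 50 g: flange outer diameter 96, hole 52 (band 22 wide), 10 thick; spigot 10 deep, 74 at the bottom to 82. 20 high. Origin: centre of the spigot's underside, z up. Seats likewise in the medium ring's hole, its origin ending 10 mm above the medium ring's.
- lid: Round white lid without a hole, 50 g, black knob on top: flange diameter 62, 10 thick, over a tapered spigot 10 deep (40 at the bottom to 48); neck diameter 16 from 20 to 28 mm high, knob diameter 26 from 28 to 52 mm above the underside. Origin: centre of the spigot's underside, z up. Seats in the small ring's hole (2 mm play), origin ending 10 mm above the small ring's.
- bath_mouth (a point): Centre of the fixed water bath's round mouth, level with its flat rim, 120 mm above the bench; z up, control box on its -x side. Stainless drum, outside diameter 196, mouth 154, empty, 105 deep; white control box 90 wide, 80 high, reaching 142 out from the centre (dial 157); drain cock reaching 126 out on the +x side. The large ring's origin ends 10 mm below this point.
- bottle_white: Bystander: closed white plastic bottle with a red cap, diameter 68, 160 high, standing loose. Origin: centre of its underside.
- bottle_amber: Bystander: closed brown glass bottle with a blue cap, diameter 60, 150 high, standing loose. Origin: centre of its underside.

How it is judged:
By the outcome, as a careful person would: the job done as asked, in the order asked, and still so for the second after the job is handed in, with the robot touching nothing.
It also fails if it takes over 104 s, if anything falls off the work surface, if the arm or the gripper's body presses on something with over 40 N, if the wrist force passes 120 N, or if a joint passes its speed limit or range.

## Working session

There is one attempt and no reset: what is moved stays moved. The work goes in short steps, Python scripts to look and compute and a tool call to move; the robot and the scene stay as the last step left them, time stands still between calls to the robot, and variables do not carry over. Pictures are saved under pics/ and viewed, at most 14 in all, crops included, and the job is handed in when it is done.

Besides the shell and the picture viewer there is one more tool, called after ">>>" as name(argument=value, ...), one argument or row to a line, values as JSON. jog_arm: Moves the arm, as the interface text tells. Its arguments: {"type":"object","properties":{"deltas":{"type":"array"},"force":{"type":"number"}},"required":["deltas"]}

```bash
mkdir -p pics; python3 - <<'E'
from plant import r
import cv2
for n in("scene","top"):
    cv2.imwrite(f"pics/{n}0.png",r.capture(n)); print({k:(v.round(4).tolist() if hasattr(v,'round') and not isinstance(v,float) else v) for k,v in r.camera_info(n).items()})
print(r.get_state(), r.tip_extent)
E
```

```text
{'fx': 399.8199042786857, 'fy': 399.8199042786857, 'cx': 273.73882823143674, 'cy': 209.655273022683, 'view': [[0.2484, 0.9687, -0.0025, -0.1276], [-0.7839, 0.2025, 0.5869, 0.3874], [0.569, -0.1438, 0.8096, -1.4297], [0.0, 0.0, 0.0, 1.0]]}
{'fx': 488.4156889921824, 'fy': 488.4156889921824, 'cx': 285.15912527866817, 'cy': 208.86146612543388, 'view': [[-0.017, -0.9998, 0.0034, 0.0043], [0.9806, -0.0161, 0.1954, -0.5558], [-0.1954, 0.0066, 0.9807, -1.116], [0.0, 0.0, 0.0, 1.0]]}
{'time_s': 0.1, 'joints': array([-5.62016156e+01,  2.05893078e+01,  6.39003832e-01, -1.72727825e-02,
       -7.01366589e+01, -1.65049192e+01]), 'qd': array([ 0.09045387, -0.14896762,  0.11892509,  0.06750878, -0.05414311,
        0.04732393]), 'joint_torque': array([-2.38335007e-03, -5.84163237e+01,  2.93752205e+01,  7.01561719e+00,
        1.01577325e-02, -6.38546658e-05]), 'tcp_pos': array([ 0.20048285, -0.64410819,  0.24469536]), 'eef_rot': array([ 1.79912007e+02, -9.13895867e-03, -1.62712409e+02]), 'contact_force': array([ 0.02084388, -0.8178184 ,  0.00190286]), 'moment': array([-0.01128472, -0.0330353 ,  0.0078445 ]), 'gripper_force': 0.0, 'gripper_width': 0.08721695136468395} 0.019
```

View pics/scene0.png

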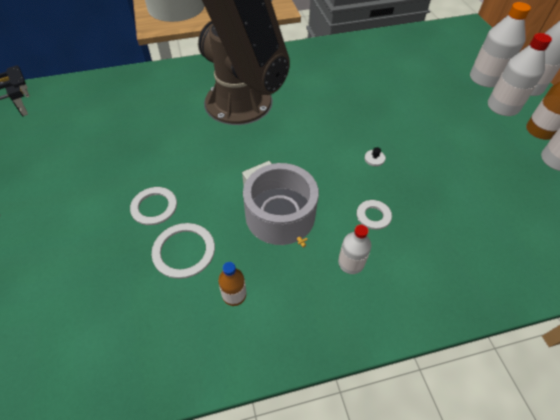

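View pics/top0.png

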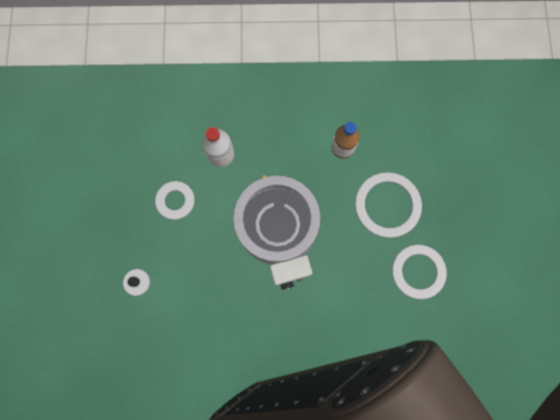

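The top view shows the large ring at (389,205), medium (420,272), small (175,200), the lid (136,282) and the bath (277,218). The white bottle is near (220,150) and the amber one near (346,145). The scene view agrees with this layout.

```bash
cat > h.py <<'E'
import numpy as np, cv2
from scipy.optimize import least_squares
def world(ci,uv,z):
    uv=np.atleast_2d(uv).astype(float); V=np.array(ci["view"])
    d=np.c_[(uv[:,0]-ci["cx"])/ci["fx"],-(uv[:,1]-ci["cy"])/ci["fy"],-np.ones(len(uv))]@V[:3,:3]
    o=-V[:3,:3].T@V[:3,3]; return (o+d*((z-o[2])/d[:,2])[:,None])[:,:2]
def circle(p,R=None):
    c0=p.mean(0); f=lambda q:np.hypot(*(p-q[:2]).T)-(q[2] if R is None else R)
    s=least_squares(f,[*c0,.05] if R is None else c0,loss="soft_l1",f_scale=.001)
    return s.x.round(4),float(np.abs(s.fun).mean().round(4))
def white(im,seed,thr=150):
    m=(im.min(2)>thr).astype(np.uint8); n,l=cv2.connectedComponents(m)
    ys,xs=np.nonzero(l); k=np.hypot(xs-seed[0],ys-seed[1]).argmin(); return (l==l[ys[k],xs[k]]).astype(np.uint8)
def contours(mask):
    cs,h=cv2.findContours(mask,cv2.RETR_CCOMP,cv2.CHAIN_APPROX_NONE)
    return sorted([c[:,0] for c in cs if len(c)>15],key=len)[::-1]
E
python3 - <<'E'
from h import *; from plant import r
S={"scene":{"L":(184,227),"M":(153,190),"S":(374,202),"lid":(370,159)},"top":{"L":(389,175),"M":(420,247),"S":(175,183),"lid":(145,288)}}
for n in S:
    ci=r.camera_info(n); im=cv2.imread(f"pics/{n}0.png")
    for k,s in S[n].items():
        for c in contours(white(im,s))[:2]: print(n,k,len(c),circle(world(ci,c,.02)))
t=r.camera_info("top")
print("bottles W,A cap", world(t,(213,133),.16),world(t,(350,127),.15),"box",world(t,[(272,264),(309,258),(313,274),(276,284),(287,286)],.08))
im=cv2.imread("pics/top0.png")[165:300,220:340]; cv2.imwrite("pics/b.png",cv2.resize(im,None,fx=5,fy=4.4,interpolation=cv2.INTER_CUBIC)); 
E
```

```text
scene L 162 (array([ 0.5724, -0.2618,  0.0799]), 0.0007)
scene L 124 (array([ 0.5722, -0.262 ,  0.0615]), 0.0007)
scene M 115 (array([ 0.4058, -0.3266,  0.0628]), 0.0009)
scene M 80 (array([ 0.4054, -0.3269,  0.0447]), 0.0008)
scene S 87 (array([0.5916, 0.2677, 0.0464]), 0.0008)
scene S 49 (array([0.5913, 0.2678, 0.0269]), 0.0009)
scene lid 56 (array([0.3913, 0.3537, 0.0278]), 0.0051)
top L 183 (array([ 0.5706, -0.261 ,  0.0806]), 0.0006)
top L 135 (array([ 0.5707, -0.2611,  0.0604]), 0.0006)
top M 152 (array([ 0.4043, -0.3258,  0.0638]), 0.0006)
top M 103 (array([ 0.4045, -0.3257,  0.0435]), 0.0006)
top S 108 (array([0.5905, 0.2686, 0.047 ]), 0.0007)
top S 59 (array([0.5906, 0.2685, 0.0264]), 0.0006)
top lid 73 (array([0.3905, 0.3552, 0.0304]), 0.0007)
top lid 37 (array([0.392 , 0.3621, 0.0156]), 0.0011)
bottles W,A cap [[0.7112643  0.15478014]] [[ 0.72439058 -0.15515195]] box [[ 0.42242883  0.02751268]
 [ 0.43475824 -0.05769331]
 [ 0.39807933 -0.06586003]
 [ 0.37690855  0.01894989]
 [ 0.37198856 -0.00599008]]
```

View pics/b.png

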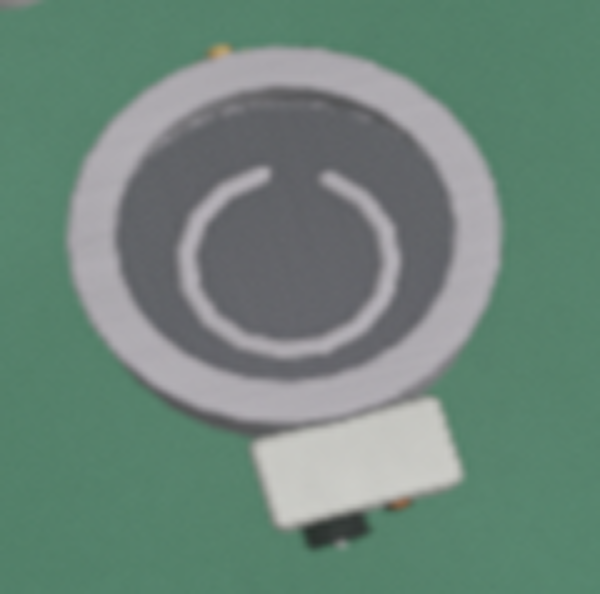

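The crop shows the mouth clearly: a light rim around a dark interior, with the box below it. I'll fit the inner edge and the rim's outer edge at z = 0.12.

```bash
python3 - <<'E'
from h import *; from plant import r
for n,box,seed in(("top",(165,300,220,340),(277,222)),("scene",(155,245,235,325),(280,205))):
    ci=r.camera_info(n); im=cv2.imread(f"pics/{n}0.png"); g=im.max(2).astype(int); sat=im.max(2).astype(int)-im.min(2)
    y0,y1,x0,x1=box
    print(n,im[seed[1],x0:x1:6].tolist())
    m=np.zeros(g.shape,np.uint8); 
    metal=(sat<28); inner=((g<138)&metal); m[y0:y1,x0:x1]=inner[y0:y1,x0:x1]
    _,l=cv2.connectedComponents(m); c=contours((l==l[seed[1],seed[0]]).astype(np.uint8))
    h=cv2.convexHull(c[0])[:,0]; print("mouth",len(h),circle(world(ci,h,.12)),circle(world(ci,h,.12),.077))
    m[:]=0; m[y0:y1,x0:x1]=(metal&(g>=138)&(g<185))[y0:y1,x0:x1]
    c=contours(m)[0]; p=world(ci,c,.12); print("rim",len(c),circle(p), circle(p[p[:,0]>.53],.098))
E
```

```text
top [[108, 131, 86], [108, 130, 86], [110, 130, 91], [173, 169, 171], [110, 106, 105], [103, 99, 97], [166, 161, 164], [105, 101, 99], [103, 99, 98], [105, 101, 100], [104, 100, 99], [105, 100, 99], [105, 101, 100], [179, 173, 176], [103, 100, 98], [131, 127, 128], [178, 173, 177], [108, 130, 87], [107, 129, 86], [107, 129, 86]]
mouth 26 (array([0.5091, 0.0135, 0.0514]), 0.0003) (array([0.5241, 0.0382]), 0.0187)
rim 324 (array([0.5215, 0.0147, 0.0989]), 0.0098) (array([0.5233, 0.0154]), 0.0006)
scene [[91, 121, 60], [90, 120, 59], [158, 153, 157], [165, 160, 163], [84, 80, 80], [111, 107, 109], [84, 80, 78], [84, 79, 78], [85, 80, 79], [83, 78, 78], [163, 157, 161], [83, 77, 77], [167, 161, 165], [156, 151, 155], [88, 118, 57]]
mouth 20 (array([ 0.5772, -0.0006,  0.0364]), 0.0046) (array([0.5216, 0.0173]), 0.0149)
rim 257 (array([0.522 , 0.0126, 0.0978]), 0.0039) (array([0.5219, 0.0135]), 0.0007)
```

```bash
cat >> h.py <<'E'
def project(ci,P):
    V=np.array(ci["view"]); c=np.c_[P,np.ones(len(P))]@V.T
    return np.c_[ci["cx"]+ci["fx"]*c[:,0]/-c[:,2],ci["cy"]+ci["fy"]*c[:,1]/c[:,2]]
def edge(ci,im,c,R,z,sign,w=.009,chan=None,it=4):
    "circle of radius R about c at height z: strongest radial edge (sign +: brighter outside), refined centre"
    g=(im.max(2) if chan is None else im[...,chan]).astype(np.float32); g=cv2.GaussianBlur(g,(0,0),.7)
    rr=np.arange(R-w,R+w,.0005); th=np.radians(np.arange(0,360,3)); c=np.array(c)
    for _ in range(it):
        X=c[0]+rr*np.cos(th)[:,None]; Y=c[1]+rr*np.sin(th)[:,None]
        uv=project(ci,np.c_[X.ravel(),Y.ravel(),np.full(X.size,z)]).astype(np.float32)
        I=cv2.remap(g,uv[:,0].reshape(X.shape),uv[:,1].reshape(X.shape),cv2.INTER_LINEAR)
        d=sign*np.gradient(I,axis=1); k=d.argmax(1); ok=d.max(1)>.4*np.median(d.max(1))
        p=np.c_[X[np.arange(len(th)),k],Y[np.arange(len(th)),k]][ok]; s=circle(p); c=s[0][:2]
    return s,int(ok.sum())
E
python3 - <<'E'
from h import *; from plant import r
for n in("top","scene"):
    ci=r.camera_info(n); im=cv2.imread(f"pics/{n}0.png")
    print(n,edge(ci,im,(.523,.0145),.077,.12,1),edge(ci,im,(.523,.0145),.098,.12,1,chan=0),edge(ci,im,(.523,.0145),.098,.12,-1,chan=2))
    for k,c,R in(("L",(.571,-.261),.082),("M",(.404,-.326),.065),("S",(.591,.268),.048),("lid",(.391,.355),.031)):
        print(k,edge(ci,im,c,R,.02,-1,chan=2))
    print("knob",edge(ci,im,(.391,.355),.013,.052,1,w=.006,chan=2))
E
```

```text
top ((array([0.5238, 0.015 , 0.0763]), 0.0005), 120) ((array([0.5165, 0.0308, 0.0923]), 0.0036), 68) ((array([0.5241, 0.0154, 0.0978]), 0.0006), 119)
L ((array([ 0.5707, -0.2612,  0.0822]), 0.0005), 120)
M ((array([ 0.4043, -0.326 ,  0.0652]), 0.0005), 120)
S ((array([0.5904, 0.2687, 0.0486]), 0.0006), 120)
lid ((array([0.3903, 0.355 , 0.0319]), 0.0004), 120)
knob ((array([0.3898, 0.3522, 0.0127]), 0.0008), 120)
scene ((array([0.5246, 0.0146, 0.0765]), 0.0007), 119) ((array([0.5162, 0.016 , 0.0895]), 0.0008), 66) ((array([0.5232, 0.0141, 0.0986]), 0.002), 116)
L ((array([ 0.5722, -0.2619,  0.0822]), 0.0006), 120)
M ((array([ 0.4057, -0.3268,  0.0654]), 0.0007), 120)
S ((array([0.5917, 0.2685, 0.0486]), 0.0008), 115)
lid ((array([0.3919, 0.354 , 0.0319]), 0.0011), 104)
knob ((array([0.4012, 0.3481, 0.0133]), 0.0022), 102)
```

>>> jog_arm(
  deltas=[
    [[0,2.5,2.1,0,-0.038],[0,2.5,2.1,0,-0.038],[0,2.5,2.1,0,-0.038],[-0.09,2.5,2.1,0,-0.038],[-0.09,2.5,2.1,0,-0.038],[-0.09,2.5,2.1,0,-0.038],[-0.09,2.5,2.1,0,-0.038],[-0.09,2.5,2.1,0,-0.036]],
  ],
  force=35,
)

```text
time_s: 1.1
tcp_pos: [0.4012, -0.4755, 0.2452]
eef_rot: [180.0, -0.0, 179.9]
contact_force: [-0.2, 0.3, -0.3]
gripper_width: 0.0401
gripper_force: 0.0
```

>>> jog_arm(
  deltas=[
    [[-0.09,2.5,2.1,0,0],[-0.09,2.5,2.1,0,0],[-0.09,2.5,2.1,0,0],[-0.09,2.5,2.1,-3,0],[-0.09,2.5,2.1,-3,0],[-0.09,2.3,2.0,-3,0],[-0.09,2,1.8,-3,0],[-0.09,0,0,0,0]],
  ],
)

```text
time_s: 2.1
tcp_pos: [0.568, -0.3316, 0.1221]
eef_rot: [179.9, -0.3, -179.9]
contact_force: [0.5, -0.7, 0.3]
gripper_width: 0.0397
gripper_force: 0.0
```

>>> jog_arm(
  deltas=[
    [[-0.09,0.25,0,-2.5,0],[-0.09,0,0,-2.5,0],[-0.09,0,0,-2,0],[-0.09,0,0,-1.2,0],[-0.09,0,0,-0.8,0],[-0.09,0,0,-0.3,0],[-0.09,0,0,0,0],[-0.09,0,0,0,0]],
  ],
)

```text
time_s: 3.1
tcp_pos: [0.5714, -0.3336, 0.0332]
eef_rot: [-180.0, 0.0, 180.0]
contact_force: [-0.3, 0.0, -0.2]
gripper_width: 0.04
gripper_force: 0.0
```

```bash
python3 - <<'E'
from plant import r
import cv2
for n in("scene",):cv2.imwrite(f"pics/{n}1.png",cv2.resize(r.capture(n)[150:330,100:340],None,fx=3,fy=3))
s=r.get_state();print(s["tcp_pos"],s["joints"],s["contact_force"])
E
```

```text
[ 0.57145003 -0.33356167  0.03315715] [-1.34197030e+01  3.02872025e+01 -1.44147339e+01  6.88604685e-03
 -4.52467750e+01 -7.65887327e+01] [ 0.10809711  0.06111574 -0.35304382]
```

View pics/scene1.png

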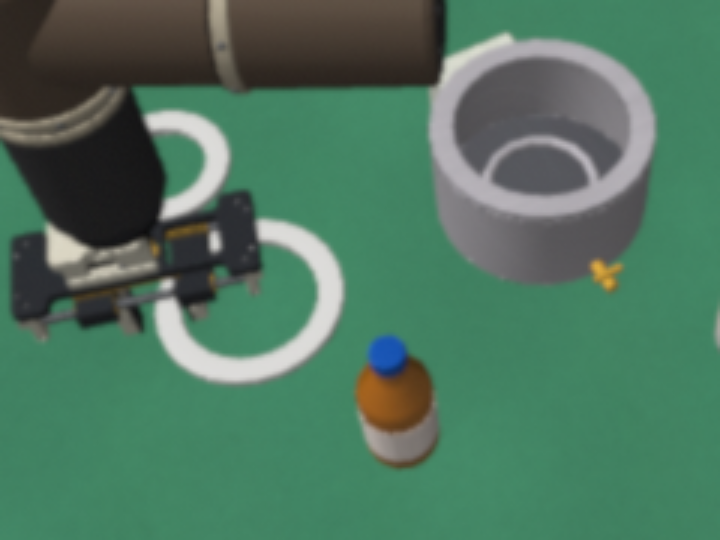

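The fingers straddle the band at the -y side, around crop pixel (165,310), with nothing touching. I'll lower 2 mm and grip.

>>> jog_arm(
  deltas=[
    [[-0.09,0,0.1,-0.2,0],[-0.09,0,0,0,0],[-0.7,0,0,0,0],[-0.7,0,0,0,0],[-0.7,0,0,0,0],[-0.7,0,0,0,0]],
  ],
  force=35,
)

```text
time_s: 3.9
tcp_pos: [0.5711, -0.3325, 0.0306]
eef_rot: [-180.0, 0.0, 180.0]
contact_force: [0.4, 0.2, -0.3]
gripper_width: 0.0202
gripper_force: 34.8
```

>>> jog_arm(
  deltas=[
    [[-0.7,0,0,0.5,0],[-0.7,0,0,1.5,0],[-0.7,0,0,2.5,0],[-0.7,0,0,3,0],[-0.7,0,0,3,0],[-0.7,0,0,3,0],[-0.7,0,0,2.5,0],[-0.7,0,0,0,0]],
  ],
)

```text
time_s: 4.9
tcp_pos: [0.5723, -0.333, 0.1943]
eef_rot: [-179.9, 0.3, -180.0]
contact_force: [-0.2, -0.2, -1.6]
gripper_width: 0.0203
gripper_force: 34.8
```

```bash
python3 - <<'E'
from plant import r
import cv2
im=r.capture("scene");cv2.imwrite("pics/scene2.png",im);t=r.capture("top");cv2.imwrite("pics/top2.png",t)
cv2.imwrite("pics/s2.png",cv2.hconcat([cv2.resize(im[130:330,90:290],None,fx=2,fy=2),cv2.resize(t[130:330,340:540],None,fx=2,fy=2)]))
s=r.get_state();print(s["tcp_pos"],s["contact_force"],s["gripper_width"],s["moment"])
E
```

```text
[ 0.57091677 -0.33232613  0.19106237] [ 0.03169256 -0.26856896 -1.2885447 ] 0.020212333320663762 [-0.04455346  0.05950302 -0.0025323 ]
```

View pics/s2.png

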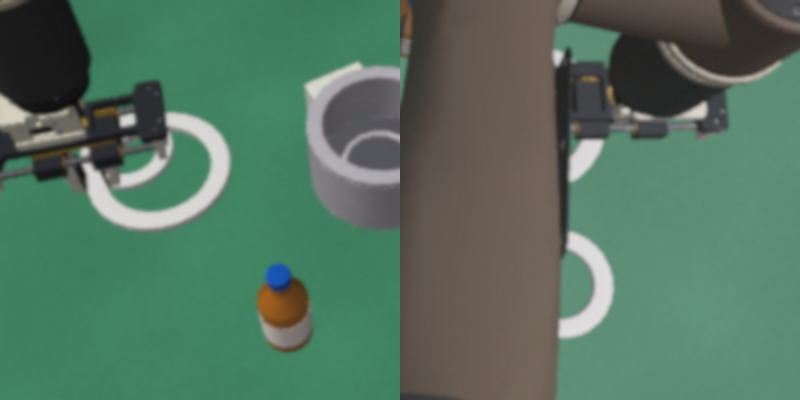

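The ring is lifted and looks level, filling about (90–230, 115–225) in the left crop. I'll check its tilt and centre numerically.

```bash
cat >> h.py <<'E'
def held(ci,im,c,R,z,grasp,th):
    "fit cx,cy and droop slope (dz per m of y away from grasp y) from outer edge points at angles th (deg)"
    g=cv2.GaussianBlur(im[...,2].astype(np.float32),(0,0),.7); th=np.radians(th); rr=np.arange(-.012,.012,.0005)
    def pts(q,dr):
        x=q[0]+(R+dr)*np.cos(th); y=q[1]+(R+dr)*np.sin(th); return np.c_[x,y,z+q[2]*np.abs(y-grasp)+q[3]*(x-q[0])]
    q=np.array([*c,0,0.])
    for _ in range(4):
        P=[project(ci,pts(q,d)).astype(np.float32) for d in rr]
        I=np.array([cv2.remap(g,p[:,:1],p[:,1:],cv2.INTER_LINEAR)[:,0] for p in P]).T
        d=-np.gradient(I,axis=1); k=d.argmax(1); ok=d.max(1)>8
        obs=np.array([P[k[i]][i] for i in range(len(th))])[ok]
        q=least_squares(lambda s:(project(ci,pts(s,0))[ok]-obs).ravel(),q,loss="soft_l1").x
    return q.round(4),int(ok.sum()),np.abs(project(ci,pts(q,0))[ok]-obs).mean().round(2)
E
python3 - <<'E'
from h import *; from plant import r
ci=r.camera_info("scene"); im=cv2.imread("pics/scene2.png")
print(held(ci,im,(.571,-.2615),.082,.180,-.3323,np.arange(-60,115,4)))
E
```

```text
(array([ 0.5747, -0.2633,  0.0319,  0.0142]), 33, np.float64(0.14))
```

>>> jog_arm(
  deltas=[
    [[-0.7,-0.4,1.3,0,0],[-0.7,-0.4,2.3,0,0],[-0.7,-0.4,2.5,0,0],[-0.7,-0.4,2.5,0,0],[-0.7,-0.4,2.5,0,0],[-0.7,-0.4,2.5,0,0],[-0.7,-0.4,2.5,0,0],[-0.7,-0.4,2.5,0,0]],
  ],
)

```text
time_s: 6.0
tcp_pos: [0.5381, -0.1444, 0.1902]
eef_rot: [180.0, -0.0, -180.0]
contact_force: [0.7, 0.5, -0.4]
gripper_width: 0.0206
gripper_force: 34.8
```

>>> jog_arm(
  deltas=[
    [[-0.7,-0.4,2.5,0,0],[-0.7,-0.4,2.5,0,0],[-0.7,-0.4,2,0,0],[-0.7,-0.3,1.5,0,0],[-0.7,0,0.5,0,0],[-0.7,0,0,-1,0],[-0.7,0,0,-1,0],[-0.7,0,0,0,0]],
  ],
)

```text
time_s: 7.0
tcp_pos: [0.5233, -0.0571, 0.1691]
eef_rot: [-180.0, -0.2, 179.9]
contact_force: [1.0, -0.2, -1.4]
gripper_width: 0.0203
gripper_force: 34.8
```

```bash
python3 - <<'E'
from h import *; from plant import r
im=r.capture("scene");cv2.imwrite("pics/scene3.png",im)
cv2.imwrite("pics/s3.png",cv2.resize(im[130:270,190:390],None,fx=4,fy=4))
s=r.get_state();p=s["tcp_pos"];print(p,s["contact_force"],s["moment"])
ci=r.camera_info("scene")
print(held(ci,im,(p[0],p[1]+.071),.082,p[2]-.011,p[1],np.arange(-60,115,4)))
print(edge(ci,im,(p[0],p[1]+.071),.082,p[2]-.011,-1,chan=2))
E
```

```text
[ 0.5237216  -0.05710308  0.16972973] [ 0.26393444  0.14582305 -0.28956069] [-0.0706106  -0.02418347 -0.00558058]
(array([ 0.5719, -0.0037,  0.4377,  0.2085]), 13, np.float64(0.81))
((array([0.5252, 0.0124, 0.0819]), 0.0018), 101)
```

View pics/s3.png

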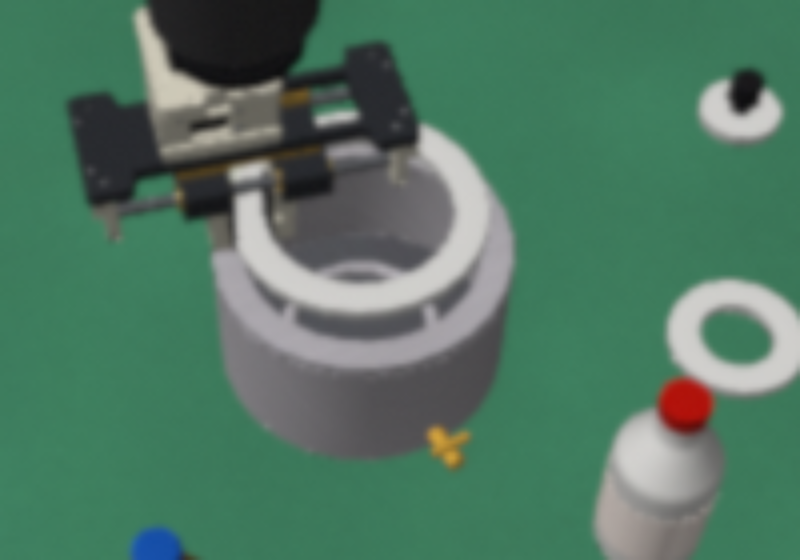

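The ring is level above the mouth and roughly concentric with it. I'll shift +1.5 mm in y and lower it in.

>>> jog_arm(
  deltas=[
    [[-0.7,0,0.15,-0.5,0],[-0.7,0,0,-0.5,0],[-0.7,0,0,-0.4,0],[-0.7,0,0,-0.3,0],[-0.7,0,0,-0.3,0],[-0.7,0,0,-0.2,0],[-0.7,0,0,-0.2,0],[-0.7,0,0,0,0]],
  ],
)

```text
time_s: 8.05
tcp_pos: [0.5241, -0.055, 0.1465]
eef_rot: [-180.0, -0.0, 180.0]
contact_force: [-0.4, 0.2, -1.3]
gripper_width: 0.0199
gripper_force: 34.8
```

>>> jog_arm(
  deltas=[
    [[-0.7,0,0,-0.1,0],[-0.7,0,0,-0.1,0],[-0.7,0,0,-0.1,0],[-0.7,0,0,0,0]],
  ],
)

```text
time_s: 8.55
tcp_pos: [0.5241, -0.055, 0.1435]
eef_rot: [-180.0, -0.0, 180.0]
contact_force: [-0.7, 0.1, -0.6]
gripper_width: 0.0198
gripper_force: 34.8
```

>>> jog_arm(
  deltas=[
    [[-0.7,0,0,-0.1,0],[-0.7,0,0,-0.1,0],[-0.7,0,0,0,0],[-0.3,0,0,0,0],[-0.3,0,0,0,0],[-0.1,0,0,0,0],[-0.1,0,0,0,0]],
  ],
)

```text
time_s: 9.43
tcp_pos: [0.5241, -0.055, 0.1416]
eef_rot: [180.0, 0.0, 180.0]
contact_force: [-0.7, -0.3, 0.4]
gripper_width: 0.0389
gripper_force: 0.0
```

>>> jog_arm(
  deltas=[
    [[-0.1,0,0,1,0],[-0.1,0,0,2,0],[-0.1,0,0,3,0],[-0.1,-1,-3,2,0],[-0.1,-1,-4,0,0],[-0.1,-1,-4,0,0],[-0.1,-1,-4,0,0],[-0.1,-1,-4,0,0]],
  ],
)

```text
time_s: 10.42
tcp_pos: [0.4738, -0.2462, 0.2225]
eef_rot: [-180.0, 0.1, -180.0]
contact_force: [0.2, -1.1, 0.1]
gripper_width: 0.0397
gripper_force: 0.0
```

>>> jog_arm(
  deltas=[
    [[-0.1,-1,-4,0,0],[-0.1,-1,-4,0,0],[-0.1,-1,-3,0,0],[-0.1,-1,-2,0,0],[-0.1,-1,0,0,0],[-0.1,-1,0,0,0],[-0.1,0,0,0,0]],
  ],
)

```text
time_s: 11.3
tcp_pos: [0.4136, -0.3744, 0.2221]
eef_rot: [-180.0, 0.0, -180.0]
contact_force: [-0.9, -0.1, 0.6]
gripper_width: 0.0398
gripper_force: 0.0
```

```bash
python3 - <<'E'
from h import *; from plant import r
im=r.capture("scene"); t=r.capture("top"); print(r.get_state()["tcp_pos"])
cv2.imwrite("pics/s4.png",cv2.hconcat([cv2.resize(im[145:265,215:355],None,fx=2.8,fy=2.8),cv2.resize(t[160:280,220:360],None,fx=2.8,fy=2.8)]))
for n,i in(("scene",im),("top",t)):
    ci=r.camera_info(n)
    print(n,edge(ci,i,(.524,.0148),.060,.13,1,w=.007),edge(ci,i,(.524,.0148),.082,.13,-1,w=.007),edge(ci,i,(.404,-.326),.065,.02,-1,chan=2))
E
```

```text
[ 0.41435662 -0.37452776  0.22201049]
scene ((array([0.5256, 0.0143, 0.0594]), 0.0008), 120) ((array([0.5245, 0.0147, 0.0815]), 0.0016), 120) ((array([ 0.4058, -0.3268,  0.0654]), 0.0008), 120)
top ((array([0.5252, 0.0148, 0.0587]), 0.0012), 119) ((array([0.5252, 0.0144, 0.0808]), 0.0005), 120) ((array([ 0.4097, -0.324 ,  0.0659]), 0.0041), 95)
```

View pics/s4.png

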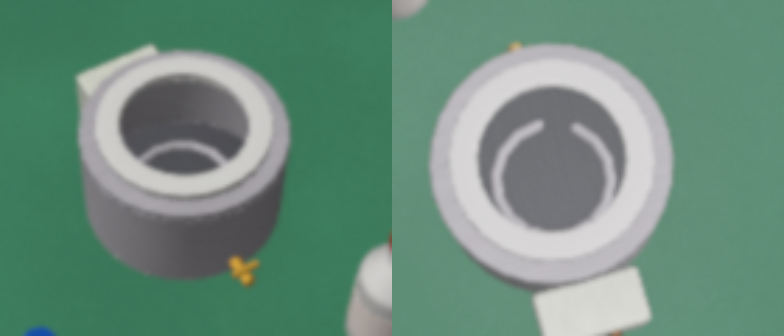

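The large ring is seated flat and concentric in both views. Next is the medium ring.

>>> jog_arm(
  deltas=[
    [[-0.1,-0.5,-0.3,-2,0],[-0.1,-0.45,-0.3,-3,0],[-0.1,0,0,-3.5,0],[-0.1,0,0,-3.5,0],[-0.1,0,0,-2.5,0],[-0.1,0,0,-2,0],[-0.1,0,0,-1,0],[-0.1,0,0,0,0]],
  ],
)

```text
time_s: 12.4
tcp_pos: [0.4047, -0.3807, 0.0462]
eef_rot: [180.0, -0.1, -180.0]
contact_force: [0.4, 0.1, 1.1]
gripper_width: 0.0396
gripper_force: 0.0
```

>>> jog_arm(
  deltas=[
    [[-0.1,0,0,-0.8,0],[-0.1,0,0,-0.5,0],[-0.1,0,0,-0.2,0],[-0.1,0,0,0,0],[-0.1,0,0,0,0]],
  ],
)

```text
time_s: 13.02
tcp_pos: [0.4047, -0.3811, 0.0317]
eef_rot: [-180.0, 0.0, 180.0]
contact_force: [0.0, -0.7, -0.3]
gripper_width: 0.0397
gripper_force: 0.0
```

>>> jog_arm(
  deltas=[
    [[-0.1,0,0.05,-0.1,0],[-0.1,0,0,0,0],[-0.7,0,0,0,0],[-0.7,0,0,0,0],[-0.7,0,0,0,0],[-0.7,0,0,0,0]],
  ],
)

```text
time_s: 13.78
tcp_pos: [0.4046, -0.3805, 0.0306]
eef_rot: [-180.0, -0.0, 180.0]
contact_force: [-0.5, -0.6, -0.0]
gripper_width: 0.0219
gripper_force: 33.7
```

>>> jog_arm(
  deltas=[
    [[-0.7,0,0,0.5,0],[-0.7,0,0,1.5,0],[-0.7,0,0,2.5,0],[-0.7,0,0,3,0],[-0.7,0,0,3,0],[-0.7,0,0,3,0],[-0.7,0,0,2.5,0],[-0.7,0.5,1.2,0,0]],
  ],
)

```text
time_s: 14.78
tcp_pos: [0.4106, -0.3692, 0.1938]
eef_rot: [-179.9, 0.3, 179.9]
contact_force: [0.1, -0.0, -1.6]
gripper_width: 0.0221
gripper_force: 33.7
```

>>> jog_arm(
  deltas=[
    [[-0.7,0.8,2.3,0,0],[-0.7,0.9,2.6,0,0],[-0.7,0.9,2.6,0,0],[-0.7,0.9,2.6,0,0],[-0.7,0.9,2.6,0,0],[-0.7,0.9,2.6,0,0],[-0.7,0.9,2.6,0,0],[-0.7,0.9,2.6,0,0]],
  ],
)

```text
time_s: 15.78
tcp_pos: [0.4803, -0.1621, 0.1904]
eef_rot: [180.0, -0.0, 180.0]
contact_force: [-0.3, -0.7, -0.6]
gripper_width: 0.0218
gripper_force: 33.7
```

>>> jog_arm(
  deltas=[
    [[-0.7,0.9,2.6,0,0],[-0.7,0.9,2.6,0,0],[-0.7,0.9,2.6,0,0],[-0.7,0.9,2.2,0,0],[-0.7,0.5,1.6,0,0],[-0.7,0.3,0.7,0,0],[-0.7,0,0.1,-1,0],[-0.7,0,0,0,0]],
  ],
)

```text
time_s: 16.77
tcp_pos: [0.5236, -0.04, 0.1793]
eef_rot: [-180.0, -0.1, 180.0]
contact_force: [0.4, -0.2, -1.4]
gripper_width: 0.0217
gripper_force: 33.7
```

```bash
cat > chk.py <<'E'
import sys; from h import *; from plant import r
def look(tag,off,R,dz):
    im=r.capture("scene"); s=r.get_state();p=s["tcp_pos"];print(p,s["contact_force"],s["gripper_width"])
    cv2.imwrite(f"pics/{tag}.png",cv2.resize(im[130:270,190:390],None,fx=4,fy=4)); ci=r.camera_info("scene")
    g=edge(ci,im,(p[0],p[1]+off),R,p[2]+dz,-1,chan=2); print(g)
E
python3 -c "
from chk import *; look('s5',.054,.065,-.011)"
```

```text
[ 0.52388729 -0.04007382  0.17985454] [ 0.47502313 -0.79744487 -0.89310078] 0.021690271057901746
((array([0.5255, 0.0138, 0.0647]), 0.0026), 103)
```

View pics/s5.png

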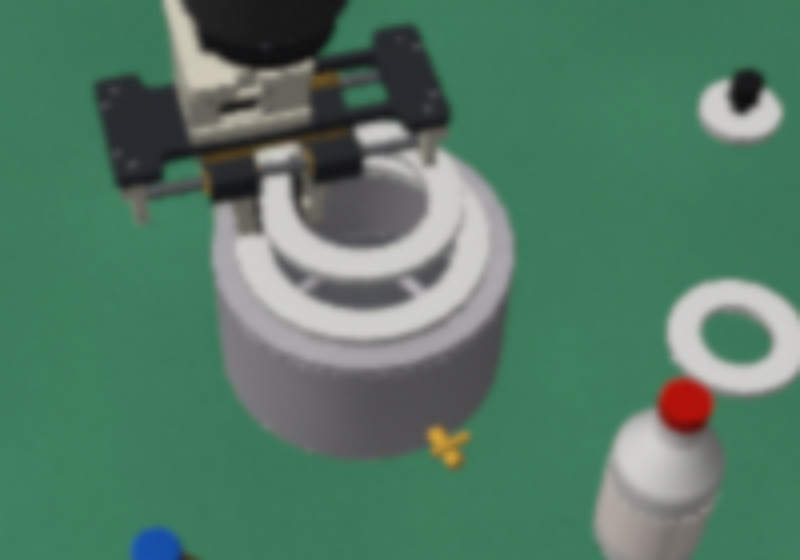

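The medium ring is level and centred over the large ring's hole. Lowering it now.

>>> jog_arm(
  deltas=[
    [[-0.7,0.05,0.05,-0.5,0],[-0.7,0,0,-0.5,0],[-0.7,0,0,-0.4,0],[-0.7,0,0,-0.3,0],[-0.7,0,0,-0.3,0],[-0.7,0,0,-0.2,0],[-0.7,0,0,-0.2,0],[-0.7,0,0,0,0]],
  ],
)

```text
time_s: 17.82
tcp_pos: [0.525, -0.039, 0.1564]
eef_rot: [-180.0, -0.0, 180.0]
contact_force: [-0.4, -0.2, -0.8]
gripper_width: 0.0223
gripper_force: 33.7
```

>>> jog_arm(
  deltas=[
    [[-0.7,0,0,-0.1,0],[-0.7,0,0,-0.1,0],[-0.7,0,0,-0.1,0],[-0.7,0,0,-0.1,0],[-0.7,0,0,0,0]],
  ],
)

```text
time_s: 18.45
tcp_pos: [0.525, -0.039, 0.1524]
eef_rot: [-180.0, -0.0, 180.0]
contact_force: [0.6, -0.5, -0.9]
gripper_width: 0.0221
gripper_force: 33.7
```

>>> jog_arm(
  deltas=[
    [[-0.7,0,0,-0.05,0],[-0.7,0,0,0,0],[-0.3,0,0,0,0],[-0.3,0,0,0,0],[-0.1,0,0,0,0],[-0.1,0,0,0,0],[-0.1,0,0,1,0],[-0.1,0,0,2,0]],
  ],
)

```text
time_s: 19.45
tcp_pos: [0.5247, -0.0391, 0.1823]
eef_rot: [-180.0, -0.1, 180.0]
contact_force: [0.5, 0.3, 0.3]
gripper_width: 0.0393
gripper_force: 0.0
```

>>> jog_arm(
  deltas=[
    [[-0.1,0,0,3,0],[-0.1,0,2,1,0],[-0.1,0.5,3,0,0],[-0.1,0.6,3.5,0,0],[-0.1,0.7,3.5,0,0],[-0.1,0.7,3.5,0,0],[-0.1,0.7,3.5,0,0],[-0.1,0.7,3.5,0,0]],
  ],
)

```text
time_s: 20.45
tcp_pos: [0.5644, 0.1873, 0.223]
eef_rot: [180.0, 0.0, 180.0]
contact_force: [0.5, -0.9, -0.8]
gripper_width: 0.0398
gripper_force: 0.0
```

>>> jog_arm(
  deltas=[
    [[-0.1,0.7,3.5,0,0],[-0.1,0.7,3.5,0,0],[-0.1,0.7,3,0,0],[-0.1,0.6,2,0,0],[-0.1,0,0,0,0],[-0.1,0,0,0,0]],
  ],
)

```text
time_s: 21.2
tcp_pos: [0.591, 0.3055, 0.2221]
eef_rot: [-180.0, -0.0, 180.0]
contact_force: [-0.0, -0.0, -0.8]
gripper_width: 0.039
gripper_force: 0.0
```

```bash
python3 - <<'E'
from h import *; from plant import r
im=r.capture("scene"); t=r.capture("top"); s=r.get_state(); print(s["tcp_pos"],s["joints"])
cv2.imwrite("pics/s6.png",cv2.hconcat([cv2.resize(im[145:265,215:355],None,fx=2.8,fy=2.8),cv2.resize(t[160:280,220:360],None,fx=2.8,fy=2.8)]))
for n,i in(("scene",im),("top",t)):
    ci=r.camera_info(n)
    print(n,edge(ci,i,(.525,.0148),.043,.14,1,w=.007),edge(ci,i,(.525,.0148),.065,.14,-1,w=.007),edge(ci,i,(.591,.2686),.048,.02,-1,chan=2))
E
```

```text
[0.59105991 0.30520309 0.22239807] [ 4.40679432e+01  2.04451003e+01 -2.54404593e+00 -7.88805585e-04
 -6.70054672e+01 -1.34119070e+02]
scene ((array([0.5259, 0.0138, 0.0425]), 0.0008), 120) ((array([0.5187, 0.0172, 0.0698]), 0.002), 102) ((array([0.5918, 0.2683, 0.0487]), 0.0008), 115)
top ((array([0.5247, 0.0144, 0.0423]), 0.001), 120) ((array([0.5245, 0.0141, 0.0623]), 0.0006), 101) ((array([0.5901, 0.2686, 0.0485]), 0.0008), 113)
```

View pics/s6.png

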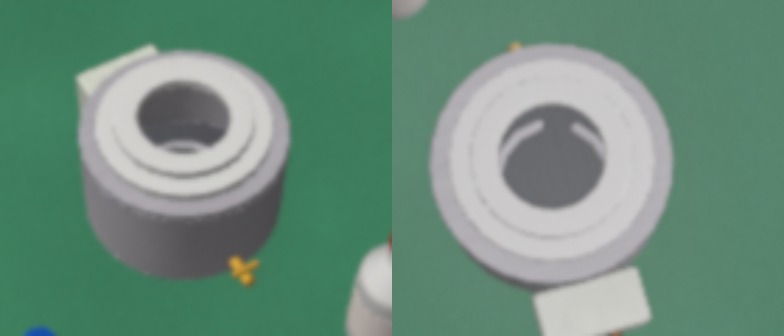

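The medium ring is seated flat. Now the small ring.

>>> jog_arm(
  deltas=[
    [[-0.1,0,0,-2,0],[-0.1,0,0,-3,0],[-0.1,0,0,-3.5,0],[-0.1,0,0,-3.5,0],[-0.1,0,0,-2.5,0],[-0.1,0,0,-2,0],[-0.1,0,0,-1,0],[-0.1,0,0,0,0]],
  ],
)

```text
time_s: 22.3
tcp_pos: [0.591, 0.3055, 0.0468]
eef_rot: [-180.0, -0.0, 180.0]
contact_force: [-0.4, 1.6, 0.0]
gripper_width: 0.0395
gripper_force: 0.0
```

>>> jog_arm(
  deltas=[
    [[-0.1,0,0,-0.8,0],[-0.1,0,0,-0.5,0],[-0.1,0,0,-0.2,0],[-0.1,0,0,0,0],[-0.1,0,0,0,0]],
  ],
)

```text
time_s: 22.92
tcp_pos: [0.5912, 0.3061, 0.0323]
eef_rot: [180.0, 0.0, 180.0]
contact_force: [-0.1, -1.1, -0.1]
gripper_width: 0.0393
gripper_force: 0.0
```

>>> jog_arm(
  deltas=[
    [[-0.1,0,-0.05,-0.15,0],[-0.1,0,0,0,0],[-0.7,0,0,0,0],[-0.7,0,0,0,0],[-0.7,0,0,0,0],[-0.7,0,0,0,0]],
  ],
)

```text
time_s: 23.68
tcp_pos: [0.5911, 0.3056, 0.0306]
eef_rot: [180.0, 0.0, 180.0]
contact_force: [-0.5, 0.1, 0.0]
gripper_width: 0.0226
gripper_force: 33.7
```

>>> jog_arm(
  deltas=[
    [[-0.7,0,0,0.5,0],[-0.7,0,0,1.5,0],[-0.7,0,0,2.5,0],[-0.7,0,0,3,0],[-0.7,0,0,3,0],[-0.7,0,0,3,0],[-0.7,0,0,2.5,0],[-0.7,-0.3,-1.2,0,0]],
  ],
)

```text
time_s: 24.68
tcp_pos: [0.5892, 0.2945, 0.1941]
eef_rot: [179.8, 0.3, -180.0]
contact_force: [-0.5, -0.7, 0.4]
gripper_width: 0.0226
gripper_force: 33.7
```

>>> jog_arm(
  deltas=[
    [[-0.7,-0.6,-2.3,0,0],[-0.7,-0.7,-2.6,0,0],[-0.7,-0.7,-2.6,0,0],[-0.7,-0.7,-2.6,0,0],[-0.7,-0.7,-2.6,0,0],[-0.7,-0.7,-2.6,0,0],[-0.7,-0.7,-2.6,0,0],[-0.7,-0.7,-2.6,0,0]],
  ],
)

```text
time_s: 25.68
tcp_pos: [0.5326, 0.0868, 0.1906]
eef_rot: [180.0, 0.0, 180.0]
contact_force: [0.5, -0.2, 0.6]
gripper_width: 0.0226
gripper_force: 33.7
```

>>> jog_arm(
  deltas=[
    [[-0.7,-0.6,-1.9,0,0],[-0.7,-0.2,-1.2,0,0],[-0.7,0,-0.6,0,0],[-0.7,0,0,-0.3,0],[-0.7,0,0,0,0]],
  ],
)

```text
time_s: 26.3
tcp_pos: [0.5251, 0.0519, 0.1871]
eef_rot: [-180.0, -0.0, -180.0]
contact_force: [0.6, -0.2, 0.3]
gripper_width: 0.0223
gripper_force: 33.7
```

```bash
python3 -c "
from chk import *; look('s7',-.037,.048,-.011)"
```

```text
[0.52516571 0.05195315 0.18721818] [ 0.25617615  0.21371912 -0.73066324] 0.022488654303730933
((array([0.5257, 0.0149, 0.0475]), 0.0026), 89)
```

View pics/s7.png

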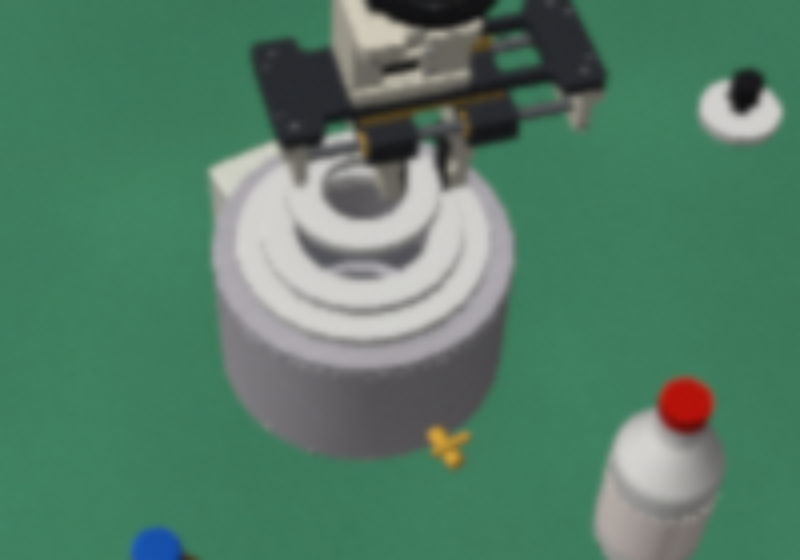

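The small ring is level and centred over the medium ring's hole. Lowering and releasing.

>>> jog_arm(
  deltas=[
    [[-0.7,0,-0.06,-0.5,0],[-0.7,0,0,-0.5,0],[-0.7,0,0,-0.4,0],[-0.7,0,0,-0.3,0],[-0.7,0,0,-0.2,0],[-0.7,0,0,-0.2,0],[-0.7,0,0,-0.1,0],[-0.7,0,0,0,0]],
  ],
)

```text
time_s: 27.35
tcp_pos: [0.5251, 0.0509, 0.1656]
eef_rot: [-180.0, -0.0, 180.0]
contact_force: [0.6, 1.0, -1.2]
gripper_width: 0.0226
gripper_force: 33.7
```

>>> jog_arm(
  deltas=[
    [[-0.7,0,0,-0.1,0],[-0.7,0,0,-0.1,0],[-0.7,0,0,-0.1,0],[-0.7,0,0,0,0]],
  ],
)

```text
time_s: 27.85
tcp_pos: [0.5251, 0.0509, 0.1625]
eef_rot: [-180.0, -0.0, 180.0]
contact_force: [0.1, 0.3, -0.4]
gripper_width: 0.0224
gripper_force: 33.7
```

>>> jog_arm(
  deltas=[
    [[-0.7,0,0,-0.05,0],[-0.7,0,0,0,0],[-0.3,0,0,0,0],[-0.3,0,0,0,0],[-0.1,0,0,0,0],[-0.1,0,0,0,0],[-0.1,0,0,1,0],[-0.1,0,0,2,0]],
  ],
)

```text
time_s: 28.85
tcp_pos: [0.5248, 0.0508, 0.1923]
eef_rot: [-180.0, -0.1, 180.0]
contact_force: [1.0, -0.7, 0.6]
gripper_width: 0.0392
gripper_force: 0.0
```

>>> jog_arm(
  deltas=[
    [[-0.1,0,0,2.5,0],[-0.1,-0.9,2,0,0],[0.1,-1.2,2.7,0,0],[0.1,-1.2,2.7,0,0],[0.1,-1.3,3,0,0],[0.1,-1.3,3,0,0],[0.1,-1.3,3,0,0],[0.1,-1.3,3,0,0]],
  ],
)

```text
time_s: 29.85
tcp_pos: [0.4397, 0.246, 0.218]
eef_rot: [180.0, 0.0, 180.0]
contact_force: [-0.4, 0.2, -0.7]
gripper_width: 0.0482
gripper_force: 0.0
```

>>> jog_arm(
  deltas=[
    [[0.1,-1.3,3,0,0],[0.1,-1.3,3,0,0],[0.1,-1.3,3,0,0],[0.1,-1,2,0,0],[0.1,0,0,-1,0],[0.1,0,0,0,0]],
  ],
)

```text
time_s: 30.6
tcp_pos: [0.3908, 0.3539, 0.2061]
eef_rot: [-179.9, -0.1, 180.0]
contact_force: [-0.5, 0.3, 0.7]
gripper_width: 0.0482
gripper_force: 0.0
```

```bash
python3 - <<'E'
from h import *; from plant import r
im=r.capture("scene"); t=r.capture("top"); s=r.get_state(); print(s["tcp_pos"],s["joints"])
cv2.imwrite("pics/s8.png",cv2.hconcat([cv2.resize(im[145:265,215:355],None,fx=2.8,fy=2.8),cv2.resize(t[160:280,220:360],None,fx=2.8,fy=2.8)]))
for n,i in(("scene",im),("top",t)):
    ci=r.camera_info(n)
    print(n,edge(ci,i,(.525,.0144),.026,.15,1,w=.006),edge(ci,i,(.525,.0144),.048,.15,-1,w=.005),edge(ci,i,(.391,.3545),.031,.02,-1,chan=2))
E
```

```text
[0.39136126 0.35410895 0.20695184] [ 6.34517588e+01  8.43198768e+00 -2.10155838e+01  4.77852840e-03
 -6.05905366e+01 -1.53507741e+02]
scene ((array([0.5254, 0.0131, 0.0252]), 0.0008), 120) ((array([0.527 , 0.013 , 0.0448]), 0.0005), 74) ((array([0.3917, 0.3542, 0.032 ]), 0.0012), 104)
top ((array([0.524 , 0.0138, 0.0252]), 0.0005), 120) ((array([0.5239, 0.0135, 0.0454]), 0.0005), 102) ((array([0.3892, 0.3529, 0.0306]), 0.0035), 68)
```

View pics/s8.png

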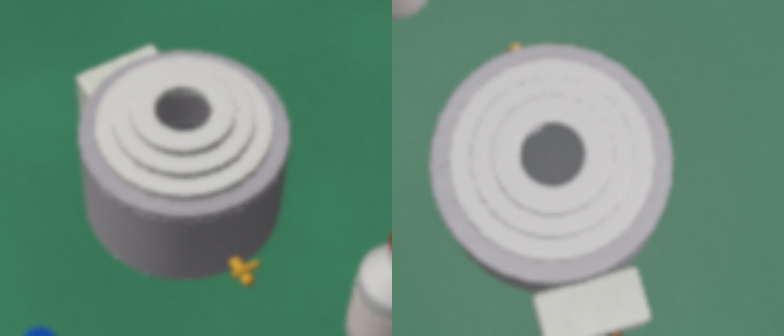

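The small ring is seated flat. Now the lid, gripped by its knob.

>>> jog_arm(
  deltas=[
    [[0.1,0,0,-2,0],[0.1,0,0,-3,0],[0.1,0,0,-3.5,0],[0.1,0,0,-3,0],[0.1,0,0,-2.5,0],[0.1,0,0,-1.2,0],[0.1,0,0,-0.6,0],[0.1,0,0,0,0]],
  ],
)

```text
time_s: 31.7
tcp_pos: [0.3914, 0.355, 0.0494]
eef_rot: [180.0, 0.0, 180.0]
contact_force: [0.6, -1.0, 1.2]
gripper_width: 0.0484
gripper_force: 0.0
```

>>> jog_arm(
  deltas=[
    [[0.1,0,0,-0.4,0],[0.1,0,0,0,0],[-0.6,0,0,0,0],[-0.6,0,0,0,0],[-0.6,0,0,0,0],[-0.6,0,0,0,0]],
  ],
  force=20,
)

```text
time_s: 32.45
tcp_pos: [0.3911, 0.355, 0.0451]
eef_rot: [180.0, 0.0, 180.0]
contact_force: [1.0, 0.1, 1.0]
gripper_width: 0.0255
gripper_force: 20.0
```

>>> jog_arm(
  deltas=[
    [[-0.6,0,0,0.5,0],[-0.6,0,0,1.5,0],[-0.6,0,0,2.5,0],[-0.6,0,0,3,0],[-0.6,0,0,3,0],[-0.6,0,0,3,0],[-0.6,0,0,2.5,0],[-0.6,0.5,-1.2,1,0]],
  ],
)

```text
time_s: 33.45
tcp_pos: [0.3965, 0.3434, 0.2174]
eef_rot: [179.8, 0.1, -179.9]
contact_force: [0.7, -0.3, -0.8]
gripper_width: 0.0255
gripper_force: 20.0
```

>>> jog_arm(
  deltas=[
    [[-0.6,0.8,-2.2,0,0],[-0.6,1,-2.6,0,0],[-0.6,1,-2.6,0,0],[-0.6,1,-2.6,0,0],[-0.6,1,-2.6,0,0],[-0.6,1,-2.6,0,0],[-0.6,1,-2.6,0,0],[-0.6,1,-2.6,0,0]],
  ],
)

```text
time_s: 34.45
tcp_pos: [0.4735, 0.1361, 0.2138]
eef_rot: [-179.9, -0.1, 179.9]
contact_force: [0.4, 0.4, -0.4]
gripper_width: 0.0254
gripper_force: 20.0
```

>>> jog_arm(
  deltas=[
    [[-0.6,1,-2.6,0,0],[-0.6,1,-2.6,0,0],[-0.6,1,-2.6,0,0],[-0.6,1,-2.6,0,0],[-0.6,0.8,-1.4,0,0],[-0.6,0.25,-0.75,0,0],[-0.6,0,0,0,0],[-0.6,0,0,0,0]],
  ],
)

```text
time_s: 35.45
tcp_pos: [0.5244, 0.0138, 0.215]
eef_rot: [180.0, -0.0, -180.0]
contact_force: [0.1, 0.8, -0.6]
gripper_width: 0.0258
gripper_force: 20.0
```

```bash
python3 -c "
from chk import *; look('s9',0,.031,-.025)"
```

```text
[0.5243953  0.01393724 0.21506078] [ 0.68030443 -0.495417   -0.28668474] 0.024891397749248076
((array([0.521 , 0.0106, 0.0335]), 0.0021), 77)
```

View pics/s9.png

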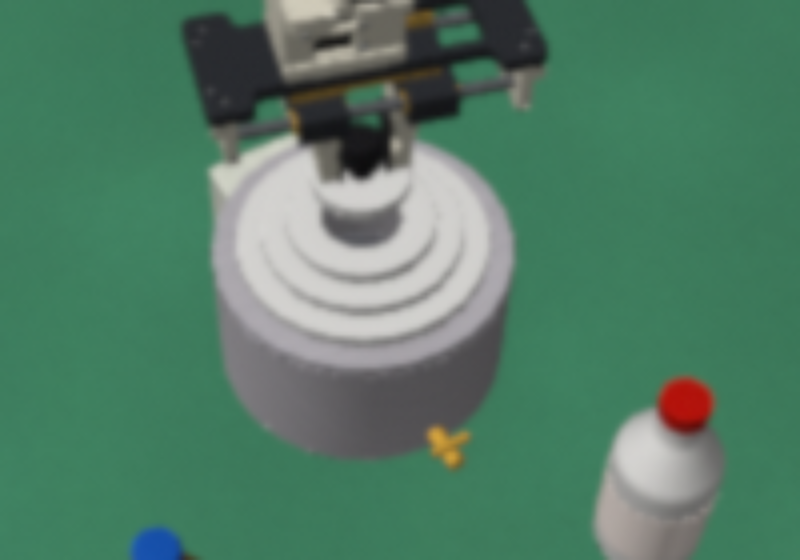

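The lid sits upright over the hole, both at about column 362 of the crop. Lowering it.

>>> jog_arm(
  deltas=[
    [[-0.6,0,0,-0.6,0],[-0.6,0,0,-0.6,0],[-0.6,0,0,-0.4,0],[-0.6,0,0,-0.3,0],[-0.6,0,0,-0.2,0],[-0.6,0,0,-0.2,0],[-0.6,0,0,-0.2,0],[-0.6,0,0,0,0]],
  ],
)

```text
time_s: 36.5
tcp_pos: [0.5246, 0.0134, 0.19]
eef_rot: [-180.0, -0.0, 180.0]
contact_force: [-0.1, 0.1, 0.2]
gripper_width: 0.0258
gripper_force: 20.0
```

>>> jog_arm(
  deltas=[
    [[-0.6,0,0,-0.1,0],[-0.6,0,0,-0.1,0],[-0.6,0,0,-0.1,0],[-0.6,0,0,0,0]],
  ],
)

```text
time_s: 37.0
tcp_pos: [0.5245, 0.0134, 0.187]
eef_rot: [-180.0, -0.0, 180.0]
contact_force: [-0.2, -0.1, -0.2]
gripper_width: 0.0255
gripper_force: 20.0
```

>>> jog_arm(
  deltas=[
    [[-0.6,0,0,-0.1,0],[-0.6,0,0,0,0],[-0.2,0,0,0,0],[0,0,0,0,0],[0.1,0,0,0,0],[0.1,0,0,0,0],[0.1,0,0,1,0],[0.1,0,0,2,0]],
  ],
)

```text
time_s: 38.0
tcp_pos: [0.5243, 0.0133, 0.2164]
eef_rot: [-180.0, -0.1, 180.0]
contact_force: [0.6, -0.0, 0.7]
gripper_width: 0.0479
gripper_force: 0.0
```

>>> jog_arm(
  deltas=[
    [[0.1,0,0,3,0],[0.1,0,0,2,0],[0.1,-0.8,2.7,0,0],[0.1,-0.8,3,0,0],[0.1,-0.8,3,0,0],[0.1,-0.8,3,0,0],[0.1,-0.8,3,0,0],[0.1,0,3,0,0]],
  ],
)

```text
time_s: 39.0
tcp_pos: [0.4842, 0.1914, 0.2672]
eef_rot: [180.0, 0.1, -180.0]
contact_force: [-0.5, -0.4, -0.4]
gripper_width: 0.0483
gripper_force: 0.0
```

>>> jog_arm(
  deltas=[
    [[0.1,-0.5,3,0,0],[0.1,-0.5,3,0,0],[0.1,0,0,0,0],[0.1,0,0,0,0]],
  ],
)

```text
time_s: 39.5
tcp_pos: [0.4746, 0.2503, 0.2665]
eef_rot: [180.0, 0.0, -180.0]
contact_force: [0.2, -0.4, -0.3]
gripper_width: 0.0485
gripper_force: 0.0
```

```bash
python3 - <<'E'
from h import *; from plant import r
im=r.capture("scene"); t=r.capture("top")
cv2.imwrite("pics/s10.png",cv2.hconcat([cv2.resize(im[135:315,205:385],None,fx=2.2,fy=2.2),cv2.resize(t[110:290,190:370],None,fx=2.2,fy=2.2)]))
print(r.get_state()["tcp_pos"])
E
```

```text
[0.47472444 0.2498158  0.26640045]
```

View pics/s10.png

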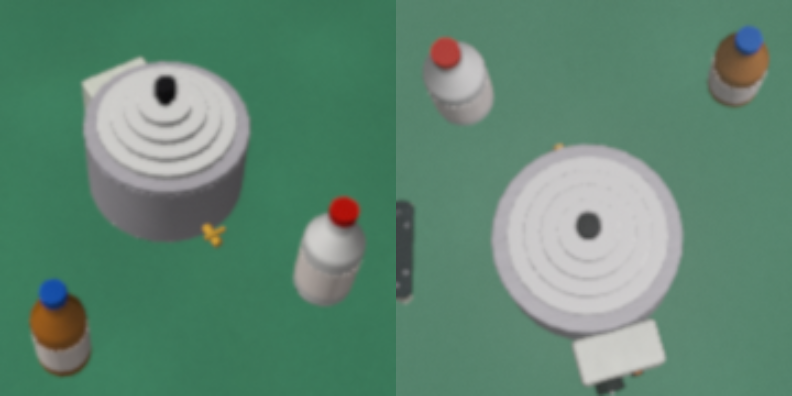

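All rings and the lid are seated and concentric, with the knob upright at (165,88) and (588,225). Both bottles still stand where they were, so I'm handing in.

```bash
python3 -c "
from plant import r; print(r.close_job())"
```

```text
the job is handed in; nothing more can be done
None
```

The bath is closed and the job is handed in at about 40 s: large, medium and small rings seated in that order, lid in the middle, and both bottles still standing where they were.

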